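Hang the altar cups to drain

ROBOT

A 6-joint arm with a two-finger parallel gripper is mounted at the origin on the work surface. World frame = base frame: x ahead of the robot, y to its left, z up, the work surface at z = 0. Lengths are in m, angles in rad, forces in N, time in s.
With the tool pointing down it reaches from about 0.325 to 0.9 m from the base axis. Payload 6.1 kg.
Tool frame: the origin (TCP) lies midway between the tips of the shut fingers; the grasp point (between the pads) lies manip.hold_point_z behind it (manip.hold_point_z is the distance from the TCP to the grasp point, in m); x points along the fingers, y is the direction in which the jaws open and shut, and the axes are right-handed (so a half turn about x gives the same grasp; the last joint's range is limited). The gripper opens to 85 mm and grips with 20 to 120 N. Pads are 22 mm wide; open, the fingers measure 114 mm over their backs; the gripper's body (76 mm by 85 mm) begins 54 mm behind the grasp point. The pads swing forward as they close: fully open they stand 13 mm farther back than shut.
Start: joints at [-1.445, 0.22, 1.526, -0, 1.395, -0.126], TCP at [0.156, -0.605, 0.231] pointing down, gripper open.
Joint ranges: [-2.98, 2.98], [-0.91, 2.08], [0.09, 2.57], [-1.24, 4.39], [0.2, 2.65], [-2.68, 2.68]. Speed limits (rad/s): [2.57, 2.57, 3.01, 3.14, 3.14, 3.14].

INTERFACE

Orientations are given as a unit quaternion [x, y, z, w].
In Python, from rig import manip gives the robot as it stands.
- The arm moves only by the tool move_arm, never from a script. Its argument "steps" is one flat list of numbers, 7 for each row, row after row: the gripper command: -1 is shut, 1 is fully open, values between are in proportion, then the shift along the tool's x, y, z in m, then the turn, a rotation vector about the tool's x, y, z in degrees. In form: [jaw, x, y, z, wx, wy, wz, jaw, x, y, z, wx, wy, wz, ...]. A call has 1 to 5 rows; each row shifts and turns the commanded pose from where the row before left it, along the tool's axes as they then stand; what a row does not reach is not made up. A row lasts 1/10 s, in which the tool goes at most 50 mm and 8.59 degrees, less where a joint would pass 70% of its speed; a pose out of reach is approached as far as the arm can. A call with a gripper value outside its range is refused whole. The fingers move at their own pace and stop on an object; "newtons" is the grip in N (left out, the last holds). Time passes only in rows, so rows that do not move let the fingers close. It gives the time, the measured TCP pose, the force and the opening at its end, in the units of the state.
- manip.get_obs(): the state, without advancing time (a new reading comes with each control period).
- manip.grab_frame(name): name is "scene" or "top" or "wrist"; returns (picture, depth): 420x560x3 uint8, red, green, blue; 420x560 float32, m along the optical axis (not along the pixel's ray), 0 where there is no reading.
- manip.get_calibration(name): a dict with "fx", "fy", "cx", "cy" (pixels), "dist" ([k1, k2, p1, p2, k3] as OpenCV has them; the pictures are not rectified), "R" (3x3) and "t" (3): a world point X has camera coordinates R X + t; the wrist camera has in their place "mount" (4x4, takes a point from camera to tool coordinates, whose origin is the TCP and whose axes are the tool frame's). Camera axes: x right, y down, z forward; pixel columns grow to the right and rows downward; lengths in m; the calibration is good to about 2 mm. A picture is of the moment at which its call begins: read the wrist's pose just before it. get_calibration takes no time and is no camera call.
- manip.close_job(): hands the job in, once; it reports no verdict.
The state is a dict: "time": time; "joints": joint angles; "joint_vel": joint speeds; "joint_efforts": joint torques, N m; "tool_pos": TCP position; "eef_rot": TCP orientation; "contact_force": force on the tool from outside, world axes, zero at the start; "torque": the same for the moment, N m; "opening": opening from 0.0 (shut) to 1.0 (fully open).
Only numpy, scipy, OpenCV 4.12 (cv2) and the standard library are available. Lean on these libraries where they do the work, as an engineer would, in place of code of your own. Each camera call takes 0.05 s, during which the arm holds its last target. There are 200 camera calls.

TASK

Hang the two rinsed celadon cups mouth-down on the leaning pegs of the little drainer, the tall cup on the long peg and the short cup on the short peg, each slid down until its base rests on the peg's tip. Once both hang there, slide the steel drip tray fully home under them, and leave the vase, the monk figurine and the canister where they are.

Things in the scene. Friction and masses are not known exactly. Their poses are not given: they have to be found in the camera images.
- cup_tall: celadon ceramic straight tumbler, 120 mm tall, 56 mm outside diameter, 49 mm inside, 115 mm deep inside (wall 3.5 mm, base 5 mm), no handle; starts standing mouth-down on the altar. Origin: centre of the mouth's rim; its z axis points from the mouth to the closed base (up at the start). Round, so its yaw does not matter.
- cup_short: celadon ceramic straight tumbler, 80 mm tall, 56 mm outside diameter, 49 mm inside, 75 mm deep inside (wall 3.5 mm, base 5 mm), no handle; starts standing mouth-down on the altar. Origin: centre of the mouth's rim; its z axis points from the mouth to the closed base (up at the start). Round, so its yaw does not matter.
- cup_tall_seat (a point): centre of the tall cup's inner base, 115 mm from the mouth along its axis; rests on the peg's tip when the cup hangs
- cup_short_seat (a point): centre of the short cup's inner base, 75 mm from the mouth along its axis; rests on the peg's tip when the cup hangs
- drainer: beech cup drainer, 215 mm deep (x) and 296 mm wide (y), fixed to the altar surface: two side rails 30 mm high, and at the rear a cross beam 50 mm deep with its top 85 mm up that carries two leaning pegs, 180 mm apart. Origin: about the centre of its footprint, on the altar surface; -x is its front, facing roughly to the robot; z up.
- peg_long: the long beech draining peg, round, fixed in the top of the drainer's rear beam, 30 mm thick at the foot and 26 mm just below its blunt tip, standing 137 mm out of the beam. It leans 35 degrees from vertical towards the drainer's front (its -x), so from foot to tip it runs along (-sin 35, 0, cos 35) in this body's axes. Origin: where the peg's axis leaves the beam's top, 85 mm above the altar surface; z up, yaw as the drainer. Either peg may be on the left or on the right.
- peg_short: the short beech draining peg, round, fixed in the top of the drainer's rear beam, 30 mm thick at the foot and 26 mm just below its blunt tip, standing 97 mm out of the beam. It leans 35 degrees from vertical towards the drainer's front (its -x), so from foot to tip it runs along (-sin 35, 0, cos 35) in this body's axes. Origin: where the peg's axis leaves the beam's top, 85 mm above the altar surface; z up, yaw as the drainer. Either peg may be on the left or on the right.
- peg_long_tip (a point): the long peg's tip, on its axis, 197 mm above the altar surface
- peg_short_tip (a point): the short peg's tip, on its axis, 164 mm above the altar surface
- tray (a joint): how far the steel drip tray is pulled out of the drainer towards its front (m): 0 fully home, at most 0.09; it slides with about 2 N of friction and stays where it is left; stops hard at 0
- tray_front (a point): middle of the upper edge of the drip tray's upright front plate, on its outer (front) face; the plate is 296 mm wide, 36 mm high, its upper edge 39 mm above the altar surface, and faces the drainer's -x. With the tray home this point is 120 mm in front of the drainer's origin.
- vase: glass bud vase, 155 mm tall, 62 mm wide, loose; origin at the centre of its underside. Bystander.
- monk: seated resin monk figurine, 121 mm tall, 76 mm wide, loose; origin at the centre of its underside. Bystander.
- canister: lidded steel canister with a lever clasp, 144 mm tall, 94 mm wide, loose; origin at the centre of its underside. Bystander.
Not all that is in view belongs to the job. Leave any pink look-alike of the cup_tall alone. Leave any purple look-alike of the cup_short alone.

How it is judged:
By the outcome, as a careful person would: the job done as asked, in the order asked, and still so for the second after the job is handed in, with the robot touching nothing.
It also fails if it takes over 72 s, if anything falls off the work surface, if the arm or the gripper's body presses on something with over 40 N, if the wrist force passes 120 N, or if a joint passes its speed limit or range.

## Working session

There is one attempt and no reset: what is moved stays moved. The work goes in short steps, Python scripts to look and compute and a tool call to move; the robot and the scene stay as the last step left them, time stands still between calls to the robot, and variables do not carry over. Pictures are saved under pics/ and viewed, about 8 in all and at most 12, crops included, and the job is handed in when it is done.

Besides the shell and the picture viewer there is one more tool, called after "Emit:" as a command line: name --argument value ..., lists and objects as JSON in quotes. move_arm: Moves the arm, as the interface text tells. Its arguments: {"type":"object","properties":{"steps":{"type":"array","items":{"type":"number"}},"newtons":{"type":"number"}},"required":["steps"]}

```bash
ls; mkdir -p pics; python3 - <<'E'
from rig import manip
import cv2,numpy as np
print(manip.get_obs(), manip.hold_point_z)
for n in("scene","top"):
    p,d=manip.grab_frame(n); cv2.imwrite(f"pics/{n}0.png",p[:,:,::-1]); np.savez(f"{n}0.npz",p=p,d=d)
    c=manip.get_calibration(n); print(n,c)
print(manip.get_calibration("wrist"))
E
```

```text
pics
{'time': 0.0, 'joints': array([-1.44507283e+00,  2.21221887e-01,  1.52764021e+00,  2.16628100e-05,
        1.39470028e+00, -1.26120236e-01]), 'joint_vel': array([-0.00175258, -0.00152599,  0.00151045,  0.00010033,  0.00061963,
        0.00110459]), 'joint_efforts': array([ 2.16234286e-03, -4.96891093e+01, -3.89390767e+01, -2.23299794e-04,
        1.12000623e-02, -2.11633949e-05]), 'tool_pos': array([ 0.15565669, -0.60466913,  0.23018647]), 'eef_rot': array([ 0.70151564,  0.0895001 , -0.70150028,  0.0881073 ]), 'contact_force': array([ 0.12274654, -0.04872639, -0.75820663]), 'torque': array([-0.07735946,  0.00233742,  0.00337874]), 'opening': 0.9972870566918322} 0.0187
scene {'fx': 444.40974259983585, 'fy': 444.40974259983585, 'cx': 273.5723196888114, 'cy': 206.29833405385824, 'dist': array([0.02986715, 0.        , 0.        , 0.        , 0.        ]), 'R': array([[-0.40635982,  0.9136539 ,  0.01040394],
       [ 0.72215628,  0.32812296, -0.60895454],
       [-0.55978747, -0.23994138, -0.79313689]]), 't': array([ 0.22830805, -0.35446515,  1.86890009])}
top {'fx': 476.828959830853
[... 192 characters left out ...]
8, -0.02090295],
       [-0.9816777 ,  0.02960285, -0.1882354 ],
       [ 0.18874877,  0.0156013 , -0.98190147]]), 't': array([0.03537277, 0.62607217, 1.19397094])}
{'fx': 329.83453293194407, 'fy': 329.83453293194407, 'cx': 289.9202476560046, 'cy': 211.0608197772498, 'dist': array([-0.07192009,  0.        ,  0.        ,  0.        ,  0.        ]), 'mount': array([[ 3.28364488e-04, -3.22297637e-01,  9.46638329e-01,
        -1.44877502e-01],
       [ 9.99999613e-01, -6.66344485e-04, -5.73741415e-04,
         6.94446887e-04],
       [ 8.15702732e-04,  9.46638151e-01,  3.22297294e-01,
        -8.26908571e-02],
       [ 0.00000000e+00,  0.00000000e+00,  0.00000000e+00,
         1.00000000e+00]])}
```

View pics/scene0.png

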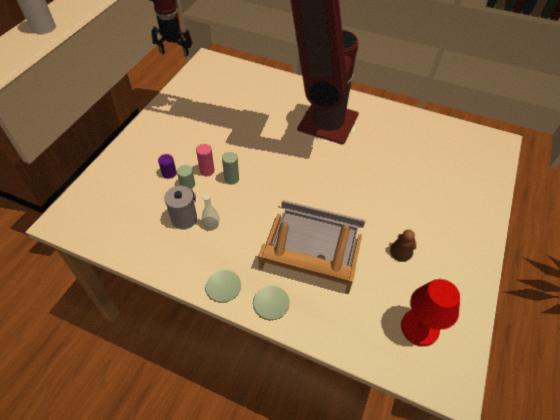

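View pics/top0.png

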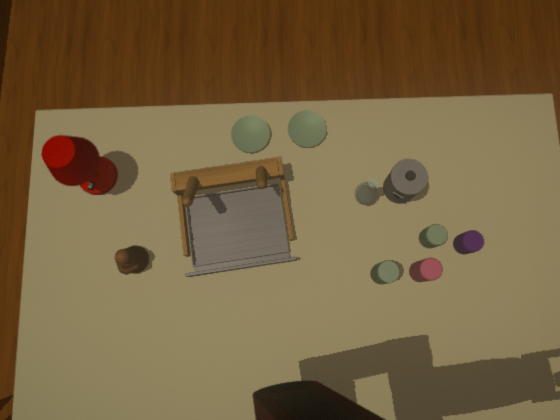

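The scene view shows two green cups, tall at scene (231,168) / top (388,272) and short at scene (186,177) / top (436,235). The pink (205,160) and purple (167,166) ones are the look-alikes. The long peg looks to be the +y one, at top (190,190). The tray is pulled out. Next I measure from depth and make one enlarged crop to confirm.

```bash
cat > h.py <<'E'
import numpy as np,cv2
from rig import manip
from scipy.spatial.transform import Rotation as Ro
def cloud(p,d,c,obs=None):
    h,w=d.shape; u,v=np.meshgrid(np.arange(w,dtype=np.float32),np.arange(h,dtype=np.float32))
    K=np.array([[c['fx'],0,c['cx']],[0,c['fy'],c['cy']],[0,0,1]])
    n=cv2.undistortPoints(np.stack([u,v],-1).reshape(-1,1,2),K,c['dist']).reshape(h,w,2)
    X=np.dstack([n*d[...,None],d])
    if 'mount' in c:
        M=c['mount']; X=X@M[:3,:3].T+M[:3,3]
        X=X@Ro.from_quat(obs['eef_rot']).as_matrix().T+obs['tool_pos']
    else: X=(X-c['t'])@c['R']
    X[d<=0]=np.nan
    return X
def load(n,k=0):
    f=np.load(f"{n}{k}.npz"); return f['p'],f['d'],cloud(f['p'],f['d'],manip.get_calibration(n))
E
python3 - <<'E'
from h import *
p,d,X=load('top'); ps,ds,Xs=load('scene')
def near(X,xy,r): return np.hypot(X[...,0]-xy[0],X[...,1]-xy[1])<r
for nm,(u,v) in dict(tall=(388,272),short=(436,235),pink=(431,269),purple=(473,241),vase=(367,193),can=(409,176),monk=(130,258)).items():
    c=X[v,u]; 
    for n,Y in(('top',X),('scene',Xs)):
        m=near(Y,c,.055)&(Y[...,2]>.03); q=Y[m]; 
        if len(q)==0: print(nm,n,'none');continue
        z=np.percentile(q[:,2],97); t=q[q[:,2]>z-.008]
        (cx,cy),r=cv2.minEnclosingCircle(t[:,:2].astype(np.float32)); print(nm,n,c.round(3),'ztop',z.round(3),'c',round(cx,4),round(cy,4),'r',round(r,4),len(t),'med',np.median(t[:,:2],0).round(4))
# beam
for n,Y in(('top',X),('scene',Xs)):
    hsv=cv2.cvtColor((p if n=='top' else ps),cv2.COLOR_RGB2HSV)
    m=near(Y,X[205,235],.2)&(abs(Y[...,2]-.085)<.006)
    q=Y[m][:,:2].astype(np.float32); print(n,'beam',cv2.minAreaRect(q),len(q))
    b=cv2.boxPoints(cv2.minAreaRect(q)); print(b.round(4).tolist())
    m=near(Y,X[205,235],.2)&(Y[...,2]>.10); cc,lab=cv2.connectedComponents(m.astype(np.uint8))
    for i in range(1,cc):
        q=Y[lab==i]
        if len(q)<30: continue
        uu,s,vt=np.linalg.svd(q-q.mean(0)); a=vt[0]*np.sign(vt[0][2])
        k=q[q[:,2]>q[:,2].max()-.012]
        print(' peg',len(q),q.mean(0).round(3),'axis',a.round(3),'top',k.mean(0).round(4),q[:,2].max().round(3))
    m=near(Y,X[205,235],.25)&(Y[...,2]>.033)&(Y[...,2]<.045)
    q=Y[m]; np.save(f'tr_{n}.npy',q)
    print(' z.039 pts', len(q), q.min(0).round(3))
c=cv2.resize(ps[130:250,140:260],None,fx=5,fy=5); cv2.imwrite('pics/crop1.png',c[:,:,::-1])
E
```

```text
tall top [ 0.446 -0.22   0.122] ztop 0.123 c 0.4491 -0.2212 r 0.0279 384 med [ 0.4488 -0.2209]
tall scene [ 0.446 -0.22   0.122] ztop 0.123 c 0.453 -0.2212 r 0.0287 142 med [ 0.4548 -0.221 ]
short top [ 0.539 -0.357  0.076] ztop 0.083 c 0.5404 -0.3581 r 0.0281 343 med [ 0.5404 -0.3576]
short scene [ 0.539 -0.357  0.076] ztop 0.084 c 0.5435 -0.3572 r 0.0295 134 med [ 0.5438 -0.358 ]
pink top [ 0.451 -0.325  0.119] ztop 0.123 c 0.4515 -0.325 r 0.0281 393 med [ 0.4524 -0.325 ]
pink scene [ 0.451 -0.325  0.119] ztop 0.123 c 0.4539 -0.3231 r 0.0297 133 med [ 0.4551 -0.3255]
purple top [ 0.52  -0.448  0.08 ] ztop 0.083 c 0.5221 -0.4496 r 0.0283 356 med [ 0.521  -0.4485]
purple scene [ 0.52  -0.448  0.08 ] ztop 0.083 c 0.5251 -0.45 r 0.029 120 med [ 0.5259 -0.4493]
vase top [ 0.651 -0.186  0.087] ztop 0.156 c 0.6639 -0.1908 r 0.0141 95 med [ 0.6637 -0.191 ]
vase scene [ 0.651 -0.186  0.087] ztop 0.156 c 0.6643 -0.1929 r 0.0144 51 med [ 0.6653 -0.1911]
can top [ 0.68  -0.284  0.14 ] ztop 0.142 c 0.683 -0.2875 r 0.0121 75 med [ 0.6818 -0.2863]
can scene [ 0.68  -0.284  0.14 ] ztop 0.14 c 0.68
[... 538 characters left out ...]
0.143] axis [-0.679 -0.08   0.729] top [0.6684 0.0812 0.1625] 0.169
 peg 295 [0.651 0.257 0.162] axis [-0.626 -0.049  0.778] top [0.6235 0.2562 0.195 ] 0.201
 z.039 pts 418 [0.454 0.002 0.033]
scene beam ((0.7165346741676331, 0.1757642775774002), (0.0540931411087513, 0.2954692244529724), 7.1952619552612305) 1315
[[0.6711999773979187, 0.3188999891281128], [0.7081999778747559, 0.025800000876188278], [0.761900007724762, 0.032600000500679016], [0.7249000072479248, 0.3257000148296356]]
 peg 235 [0.694 0.084 0.135] axis [-0.612 -0.071  0.787] top [0.6729 0.0811 0.1612] 0.167
 peg 363 [0.66  0.26  0.152] axis [-0.586 -0.076  0.807] top [0.6269 0.2557 0.1955] 0.202
 z.039 pts 233 [0.455 0.001 0.033]
```

View pics/crop1.png

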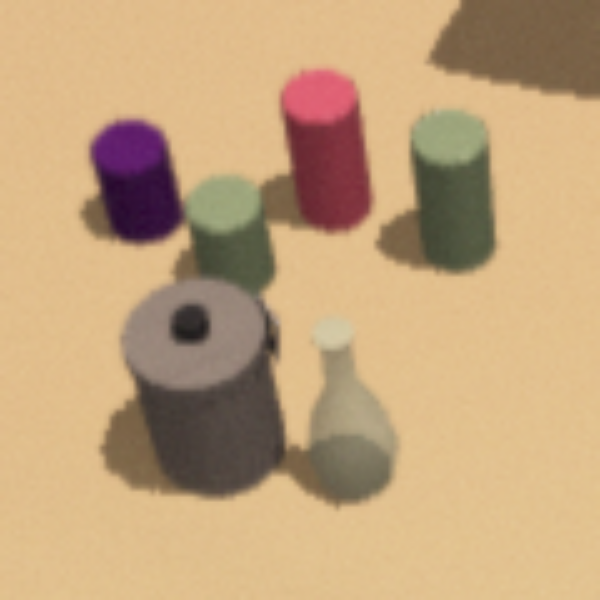

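The crop confirms both green cups: tall at right, short in the middle behind the canister. Now the planner helper (SE3 log, equal rows), plus the tray position.

```bash
cat >> h.py <<'E'
from scipy.linalg import logm,expm
A=np.radians(6.95); XH=np.array([np.cos(A),np.sin(A),0]); YH=np.array([-np.sin(A),np.cos(A),0]); Z=np.array([0,0,1.])
S=np.radians(35); AX=-np.sin(S)*XH+np.cos(S)*Z   # foot->tip
TL=np.array([.627,.257,.197]); TS=np.array([.672,.081,.164])
def T(pos,x,y):
    x=x/np.linalg.norm(x); y=y-x*(x@y); y/=np.linalg.norm(y)
    M=np.eye(4); M[:3,:3]=np.c_[x,y,np.cross(x,y)]; M[:3,3]=pos; return M
def down(x,y,z,jaw): a=np.radians(jaw); return T([x,y,z],-Z,np.array([np.cos(a),np.sin(a),0]))
def cur():
    o=manip.get_obs(); M=np.eye(4); M[:3,:3]=Ro.from_quat(o['eef_rot']).as_matrix(); M[:3,3]=o['tool_pos']; return M
def rows(M0,M1,n=None):
    D=np.linalg.inv(M0)@M1; w=Ro.from_matrix(D[:3,:3]).as_rotvec(degrees=True)
    k=n or int(max(np.ceil(np.linalg.norm(D[:3,3])/.045),np.ceil(np.linalg.norm(w)/8.2),1))
    E=np.real(expm(np.real(logm(D))/k)); r=np.r_[E[:3,3],Ro.from_matrix(E[:3,:3]).as_rotvec(degrees=True)]
    print(k,'rows of',np.r_[r[:3].round(4),r[3:].round(2)].tolist(),'total',D[:3,3].round(4),w.round(1))
    return M1
E
python3 - <<'E'
from h import *
M=cur(); print(M.round(3))
ja=np.degrees(np.arctan2(M[1,1],M[0,1])); print('jaw',ja)
q=np.load('tr_top.npy'); s=q[:,:2]-[.634,.167]; f=s@XH[:2]; l=s@YH[:2]
for lo in range(-150,150,40):
    m=(l>lo/1e3)&(l<lo/1e3+.04)&(f<-.09)
    if m.any(): print(lo,m.sum(),np.percentile(f[m],[3,50,97]).round(4))
j=ja
for c in((.450,-.221,.19),):
    a=rows(M,down(*c,j)); b=down(*c,j+(64-j+90)%180-90); rows(a,b); print(j+(64-j+90)%180-90)
E
```

```text
[[-0.     0.249 -0.968  0.156]
 [ 0.002 -0.968 -0.249 -0.605]
 [-1.    -0.002 -0.     0.23 ]
 [ 0.     0.     0.     1.   ]]
jaw -75.57316718283668
-150 45 [-0.1623 -0.1589 -0.1546]
-110 50 [-0.1622 -0.1589 -0.155 ]
-70 44 [-0.1624 -0.1588 -0.1553]
-30 48 [-0.1625 -0.1588 -0.1549]
10 48 [-0.1626 -0.159  -0.1551]
50 48 [-0.163  -0.1591 -0.1551]
90 45 [-0.1626 -0.1588 -0.1553]
130 25 [-0.163  -0.1591 -0.1411]
11 rows of [0.0037, -0.0271, -0.0346, -0.0, -0.0, 0.01] total [ 0.0409 -0.2982 -0.3807] [-0.  -0.   0.1]
5 rows of [0.0, -0.0, -0.0, 8.09, 0.0, 0.0] total [ 0.  0. -0.] [40.4  0.   0. ]
-115.99999999999999
```

Emit:
move_arm --steps '[1,0.0037,-0.0271,-0.0346,0,0,0,1,0.0037,-0.0271,-0.0346,0,0,0,1,0.0037,-0.0271,-0.0346,0,0,0,1,0.0037,-0.0271,-0.0346,0,0,0,1,0.0037,-0.0271,-0.0346,0,0,0]'

```text
time: 0.6
tool_pos: [0.2901, -0.4292, 0.2122]
eef_rot: [-0.701, -0.089, 0.702, -0.088]
contact_force: [0.7, 0.1, -0.1]
opening: 1.003
```

Emit:
move_arm --steps '[1,0.0037,-0.0271,-0.0346,0,0,0,1,0.0037,-0.0271,-0.0346,0,0,0,1,0.0037,-0.0271,-0.0346,0,0,0,1,0.0037,-0.0271,-0.0346,0,0,0,1,0.0037,-0.0271,-0.0346,0,0,0]'

```text
time: 1.1
tool_pos: [0.4239, -0.2549, 0.1939]
eef_rot: [-0.701, -0.089, 0.702, -0.089]
contact_force: [0.3, -1.2, -0.0]
opening: 0.998
```

Emit:
move_arm --steps '[1,0.0037,-0.0271,-0.0346,0,0,0,1,0,0,0,0,0,0,1,0,0,0,0,0,0]'

```text
time: 1.4
tool_pos: [0.4501, -0.2208, 0.1901]
eef_rot: [-0.701, -0.09, 0.702, -0.09]
contact_force: [0.0, -1.6, -0.4]
opening: 1.002
```

```bash
cat >> h.py <<'E'
def wristcup(h,save=None,r=.06,xy=None):
    o=manip.get_obs(); p,d=manip.grab_frame('wrist'); X=cloud(p,d,manip.get_calibration('wrist'),o)
    if save: cv2.imwrite(save,p[:,:,::-1])
    c=xy if xy is not None else o['tool_pos'][:2]
    m=(np.hypot(X[...,0]-c[0],X[...,1]-c[1])<r)&(abs(X[...,2]-h)<.012)
    q=X[m]; print('n',len(q)); 
    if len(q)>20:
        zt=np.median(q[:,2]); q=q[abs(q[:,2]-zt)<.004]
        cc,rr=cv2.minEnclosingCircle(q[:,:2].astype(np.float32)); print('ctr',np.round(cc,4),'r',round(rr,4),'z',zt.round(4),'med',np.median(q,0).round(4))
    return X
E
python3 - <<'E'
from h import *
M=cur(); print(M.round(3),manip.get_obs()['joints'].round(3),manip.get_obs()['time'])
wristcup(.12,'pics/w1.png')
rows(M,down(.45,-.221,.062,-75.6))
E
```

```text
[[-0.001  0.252 -0.968  0.45 ]
 [ 0.    -0.968 -0.252 -0.221]
 [-1.    -0.001  0.001  0.19 ]
 [ 0.     0.     0.     1.   ]] [-0.613 -0.043  1.887 -0.     1.298  0.703] 1.4
n 4695
ctr [ 0.4489 -0.2236] r 0.0279 z 0.1223 med [ 0.4512 -0.2231  0.1223]
3 rows of [0.0427, 0.0001, 0.0, 0.06, 0.02, 0.01] total [1.281e-01 3.000e-04 1.000e-04] [0.2 0.1 0. ]
```

View pics/w1.png

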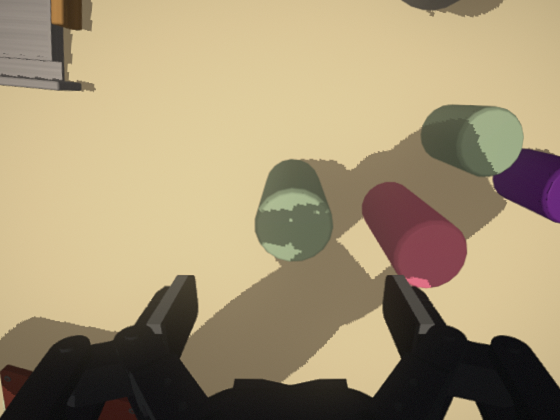

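The green cup is centred at (293,225) between the open fingers, with the pink one clear at (415,240). I descend and grip.

Emit:
move_arm --steps '[1,0.032,0.002,0,0,0,0,1,0.032,0,0,0,0,0,1,0.032,0,0,0,0,0,1,0.032,0,0,0,0,0,1,0,0,0,0,0,0]'

```text
time: 1.95
tool_pos: [0.4463, -0.2228, 0.0582]
eef_rot: [-0.699, -0.09, 0.704, -0.086]
contact_force: [-0.2, 0.3, 0.6]
opening: 1.001
```

Emit:
move_arm --steps '[-1,0,0,0,0,0,0,-1,0,0,0,0,0,0,-1,0,0,0,0,0,0,-1,0,0,0,0,0,0,-1,0,0,0,0,0,0]' --newtons 50

```text
time: 2.45
tool_pos: [0.4518, -0.2248, 0.065]
eef_rot: [0.702, 0.088, -0.701, 0.09]
contact_force: [-1.8, 1.4, 6.4]
opening: 0.652
```

```bash
python3 - <<'E'
from h import *
M=cur(); o=manip.get_obs(); print(M.round(3),o['opening'],o['time'],o['contact_force'])
U=M.copy(); U[2,3]=.30; rows(M,U)
W=T([.52,.02,.30],-Z,-YH); rows(U,W)
P=T(TL+.092*AX,-AX,-YH); rows(W,P); print(P[:3,3])
E
```

```text
[[ 0.003  0.249 -0.968  0.452]
 [-0.002 -0.968 -0.249 -0.225]
 [-1.     0.003 -0.002  0.065]
 [ 0.     0.     0.     1.   ]] 0.6524917852410582 2.45 [-1.7682198   1.40812827  6.3750787 ]
6 rows of [-0.0392, 0.0001, -0.0001, 0.0, -0.0, -0.0] total [-0.235   0.0007 -0.0005] [ 0. -0.  0.]
6 rows of [-0.0, -0.0378, -0.0192, 1.25, -0.02, -0.03] total [-0.0004 -0.2201 -0.127 ] [ 7.5 -0.1 -0.2]
6 rows of [0.008, -0.0371, -0.0123, 0.0, 5.83, 0.0] total [ 0.0276 -0.2223 -0.0821] [-0. 35.  0.]
[0.57461871 0.25061478 0.27236199]
```

Emit:
move_arm --steps '[-1,-0.01,0,0,0,0,0,-1,-0.045,0,0,0,0,0,-1,-0.045,0,0,0,0,0,-1,-0.045,0,0,0,0,0,-1,-0.045,0,0,0,0,0]'

```text
time: 2.95
tool_pos: [0.4503, -0.2235, 0.2554]
eef_rot: [0.702, 0.089, -0.701, 0.089]
contact_force: [1.5, -1.1, -0.8]
opening: 0.657
```

Emit:
move_arm --steps '[-1,-0.045,0,0,0,0,0,-1,0,-0.038,-0.019,1.25,0,0,-1,0,-0.038,-0.019,1.25,0,0,-1,0,-0.038,-0.019,1.25,0,0,-1,0,-0.038,-0.019,1.25,0,0]'

```text
time: 3.45
tool_pos: [0.4917, -0.0574, 0.2988]
eef_rot: [0.705, 0.057, -0.704, 0.058]
contact_force: [-0.0, -0.2, -2.7]
opening: 0.648
```

Emit:
move_arm --steps '[-1,0,-0.038,-0.019,1.25,0,0,-1,0,-0.038,-0.019,1.25,0,0,-1,0,0,0,0,0,0,-1,0,0,0,0,0,0]'

```text
time: 3.85
tool_pos: [0.5174, 0.0229, 0.2981]
eef_rot: [0.706, 0.044, -0.706, 0.044]
contact_force: [0.2, -0.0, -2.1]
opening: 0.654
```

```bash
python3 - <<'E'
from h import *
M=cur(); o=manip.get_obs(); print(M.round(3),o['opening'],o['time'],o['contact_force'],o['joints'].round(2))
P=T(TL+.092*AX,-AX,-YH); rows(M,P)
E
```

```text
[[ 0.     0.124 -0.992  0.517]
 [-0.001 -0.992 -0.124  0.023]
 [-1.     0.001 -0.     0.298]
 [ 0.     0.     0.     1.   ]] 0.6542970056424187 3.85 [ 0.17595646 -0.01557217 -2.05521897] [-0.11 -0.08  1.71 -0.    1.5   1.34]
6 rows of [0.0078, -0.0365, -0.0128, 0.03, 5.83, 0.0] total [ 0.0256 -0.2189 -0.0849] [ 0.2 35.   0. ]
```

Emit:
move_arm --steps '[-1,0.008,-0.0365,-0.013,0,5.83,0,-1,0.008,-0.0365,-0.013,0,5.83,0,-1,0.008,-0.0365,-0.013,0,5.83,0,-1,0.008,-0.0365,-0.013,0,5.83,0,-1,0.008,-0.0365,-0.013,0,5.83,0]'

```text
time: 4.35
tool_pos: [0.5664, 0.2112, 0.2726]
eef_rot: [0.862, 0.051, -0.503, 0.03]
contact_force: [0.6, -0.8, -2.3]
opening: 0.655
```

Emit:
move_arm --steps '[-1,0.008,-0.0365,-0.013,0,5.83,0,-1,0,0,0,0,0,0,-1,0,0,0,0,0,0]'

```text
time: 4.65
tool_pos: [0.5761, 0.2491, 0.2706]
eef_rot: [0.885, 0.053, -0.462, 0.029]
contact_force: [0.6, -0.1, -1.5]
opening: 0.651
```

```bash
python3 - <<'E'
from h import *
M=cur(); o=manip.get_obs(); print(M.round(3),o['opening'],o['time'],o['contact_force'],o['joints'].round(2))
P=T(TL+.092*AX,-AX,-YH); rows(M,P)
# measure held cup from top & scene: green pixels near expected
out=[]
for n in('scene','top'):
    p,d=manip.grab_frame(n); c=manip.get_calibration(n); X=cloud(p,d,c)
    ctr=M[:3,3]; dv=X-ctr; s=dv@AX; rad=np.linalg.norm(dv-s[...,None]*AX,axis=-1)
    hsv=cv2.cvtColor(p,cv2.COLOR_RGB2HSV)
    g=(rad<.05)&(s>-.09)&(s<.08)&(hsv[...,0]>30)&(hsv[...,0]<90)&(hsv[...,1]>25)
    q=X[g]; sg=s[g]; print(n,'green',g.sum(),'s range',np.percentile(sg,[1,99]).round(4))
    t=q[abs(sg-np.percentile(sg,97))<.006]; print(' base mean off', (t-ctr).mean(0).round(4), 'lat y',((t-ctr)@YH).mean().round(4))
    tip=(c['R']@ctr+c['t']); u=int(c['fx']*tip[0]/tip[2]+c['cx']); v=int(c['fy']*tip[1]/tip[2]+c['cy'])
    a=p[max(v-65,0):v+65,max(u-65,0):u+65]; out.append(cv2.resize(a,(400,400),interpolation=cv2.INTER_CUBIC))
cv2.imwrite('pics/pre1.png',np.hstack(out)[:,:,::-1])
E
```

```text
[[ 0.568  0.121 -0.814  0.576]
 [ 0.068 -0.993 -0.1    0.249]
 [-0.821  0.002 -0.572  0.271]
 [ 0.     0.     0.     1.   ]] 0.6511585071272412 4.65 [ 0.6093815  -0.06100886 -1.48455034] [ 0.35 -0.2   1.99 -0.19  0.77  1.9 ]
1 rows of [-0.0022, -0.0017, 0.0, 0.06, 0.14, -0.07] total [-0.0022 -0.0017  0.    ] [ 0.1  0.1 -0.1]
scene green 796 s range [-0.0617  0.0563]
 base mean off [-0.021  -0.005   0.0506] lat y -0.0024
top green 609 s range [-0.0554  0.0584]
 base mean off [-0.0188 -0.0005  0.0539] lat y 0.0018
```

View pics/pre1.png

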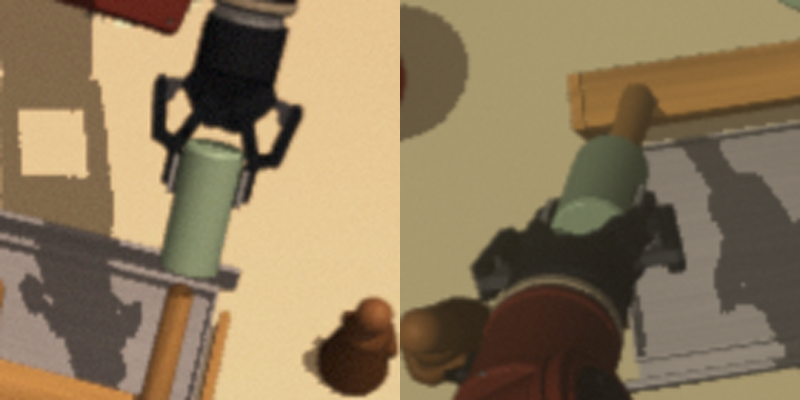

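The cup is in line with the long peg in both crops. Now I slide it down.

Emit:
move_arm --steps '[-1,0.02,-0.0017,0,0,0,0,-1,0.025,0,0,0,0,0,-1,0.025,0,0,0,0,0,-1,0,0,0,0,0,0]'

```text
time: 5.15
tool_pos: [0.6165, 0.2534, 0.2102]
eef_rot: [0.884, 0.051, -0.464, 0.028]
contact_force: [-0.4, -0.5, -1.9]
opening: 0.656
```

Emit:
move_arm --steps '[-1,0.025,0,0,0,0,0,-1,0.025,0,0,0,0,0,-1,0.014,0,0,0,0,0,-1,0,0,0,0,0,0,-1,0,0,0,0,0,0]'

```text
time: 5.65
tool_pos: [0.6536, 0.2597, 0.1627]
eef_rot: [0.886, 0.053, -0.461, 0.028]
contact_force: [0.0, -0.6, -1.5]
opening: 0.651
```

Emit:
move_arm --steps '[-1,0.003,0,0,0,0,0,-1,0,0,0,0,0,0]'

```text
time: 5.85
tool_pos: [0.6551, 0.2604, 0.1613]
eef_rot: [0.886, 0.053, -0.46, 0.028]
contact_force: [-7.5, -4.5, 6.4]
opening: 0.653
```

```bash
python3 - <<'E'
from h import *
M=cur(); o=manip.get_obs(); d=M[:3,3]-TL; print(o['time'],o['opening'],o['contact_force'].round(1),'s',(d@AX).round(4),'lat',(d@YH).round(4),'perp',(d@np.cross(YH,AX)).round(4))
E
```

```text
5.85 0.6526721741078324 [-7.5 -4.5  6.4] s -0.0455 lat 0.0 perp 0.0027
```

Axial contact of about 10 N, 6 mm earlier than computed. I release, back off and look.

Emit:
move_arm --steps '[1,0,0,0,0,0,0,1,0,0,0,0,0,0,1,0,0,0,0,0,0,1,-0.005,0,0,0,0,0,1,-0.015,0,0,0,0,0]'

```text
time: 6.35
tool_pos: [0.6425, 0.2593, 0.1741]
eef_rot: [0.885, 0.053, -0.462, 0.028]
contact_force: [-0.1, -0.1, -0.4]
opening: 1.0
```

Emit:
move_arm --steps '[1,-0.03,0,0,0,0,0,1,-0.045,0,0,0,0,0,1,-0.045,0,0,0,0,0,1,0,0,0,0,0,0]'

```text
time: 6.75
tool_pos: [0.5758, 0.2527, 0.2824]
eef_rot: [0.888, 0.055, -0.456, 0.027]
contact_force: [0.3, 0.1, 1.0]
opening: 1.003
```

```bash
cat >> h.py <<'E'
def hung(tip,name,L):
    out=[]
    for n in('scene','top'):
        p,d=manip.grab_frame(n); c=manip.get_calibration(n); X=cloud(p,d,c)
        dv=X-tip; s=dv@AX; rad=np.linalg.norm(dv-s[...,None]*AX,axis=-1)
        hsv=cv2.cvtColor(p,cv2.COLOR_RGB2HSV)
        g=(rad<.055)&(s>-.14)&(s<.06)&(hsv[...,0]>30)&(hsv[...,0]<90)&(hsv[...,1]>25)
        print(n,g.sum(),'s range',np.percentile(s[g],[1,99]).round(4))
        u=c['R']@tip+c['t']; v=int(c['fy']*u[1]/u[2]+c['cy']); u=int(c['fx']*u[0]/u[2]+c['cx'])
        out.append(cv2.resize(p[v-65:v+65,u-65:u+65],(400,400),interpolation=cv2.INTER_CUBIC))
    cv2.imwrite(name,np.hstack(out)[:,:,::-1])
E
python3 - <<'E'
from h import *
M=cur(); o=manip.get_obs(); print(M.round(3),o['time'],o['contact_force'].round(1),o['joints'].round(2))
hung(TL,'pics/hung1.png',.12)
E
```

```text
[[ 0.578  0.122 -0.807  0.576]
 [ 0.073 -0.993 -0.097  0.253]
 [-0.813 -0.003 -0.583  0.282]
 [ 0.     0.     0.     1.   ]] 6.75 [0.3 0.1 1. ] [ 0.36 -0.22  1.98 -0.19  0.77  1.91]
scene 730 s range [-0.1087  0.0129]
top 558 s range [-0.088   0.0148]
```

View pics/hung1.png

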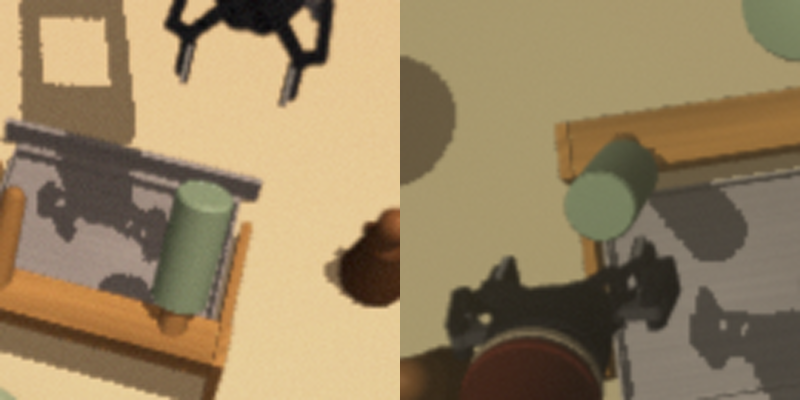

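Both crops show the tall cup hanging on the long peg: base at scene crop (205,195), peg foot visible below the mouth at (172,318). Next, the short cup.

```bash
python3 - <<'E'
from h import *
M=cur(); W=down(.50,.02,.30,-95); rows(M,W); V=down(.541,-.357,.17,-140); rows(W,V)
E
```

```text
6 rows of [-0.0091, 0.0381, 0.0116, 1.93, -5.84, 0.62] total [-0.0788  0.221   0.07  ] [ 11.6 -35.1   3.7]
9 rows of [0.0144, 0.037, -0.0224, 5.0, 0.0, 0.0] total [ 0.13    0.372  -0.0737] [45.  0.  0.]
```

Emit:
move_arm --steps '[1,-0.009,0.038,0.0116,1.93,-5.84,0.62,1,-0.009,0.038,0.0116,1.93,-5.84,0.62,1,-0.009,0.038,0.0116,1.93,-5.84,0.62,1,-0.009,0.038,0.0116,1.93,-5.84,0.62,1,-0.009,0.038,0.0116,1.93,-5.84,0.62]'

```text
time: 7.35
tool_pos: [0.5134, 0.0564, 0.2886]
eef_rot: [0.739, -0.018, -0.673, -0.022]
contact_force: [1.1, -0.9, 0.3]
opening: 1.001
```

Emit:
move_arm --steps '[1,-0.009,0.038,0.0116,1.93,-5.84,0.62,1,0.0144,0.037,-0.0224,5,0,0,1,0.0144,0.037,-0.0224,5,0,0,1,0.0144,0.037,-0.0224,5,0,0,1,0.0144,0.037,-0.0224,5,0,0]'

```text
time: 7.85
tool_pos: [0.5548, -0.1444, 0.237]
eef_rot: [-0.688, 0.155, 0.692, 0.154]
contact_force: [1.2, 1.4, 0.0]
opening: 0.998
```

Emit:
move_arm --steps '[1,0.0144,0.037,-0.0224,5,0,0,1,0.0144,0.037,-0.0224,5,0,0,1,0.0144,0.037,-0.0224,5,0,0,1,0.0144,0.037,-0.0224,5,0,0,1,0.0144,0.037,-0.0224,5,0,0]'

```text
time: 8.35
tool_pos: [0.5392, -0.3583, 0.1649]
eef_rot: [-0.638, 0.301, 0.642, 0.3]
contact_force: [1.2, 0.1, -0.4]
opening: 1.001
```

Emit:
move_arm --steps '[1,0,0,0,0,0,0,1,0,0,0,0,0,0,1,0,0,0,0,0,0]'

```text
time: 8.65
tool_pos: [0.5402, -0.356, 0.1672]
eef_rot: [-0.639, 0.299, 0.642, 0.298]
contact_force: [0.5, -0.1, 0.5]
opening: 1.001
```

```bash
python3 - <<'E'
from h import *
M=cur(); print(M.round(3),manip.get_obs()['joints'].round(2),manip.get_obs()['time'])
wristcup(.08,'pics/w2.png',xy=np.array([.541,-.357]),r=.045)
rows(M,down(.541,-.357,.11,-140))
E
```

```text
[[-0.004 -0.766 -0.643  0.54 ]
 [ 0.    -0.643  0.766 -0.356]
 [-1.     0.003  0.003  0.167]
 [ 0.     0.     0.     1.   ]] [-0.7   0.32  1.52 -0.    1.3   1.74] 8.65
n 4239
ctr [ 0.541  -0.3604] r 0.0279 z 0.0823 med [ 0.5426 -0.3619  0.0824]
2 rows of [0.0286, -0.0, -0.0007, 0.0, 0.08, -0.09] total [ 0.0572 -0.0001 -0.0014] [ 0.   0.2 -0.2]
```

View pics/w2.png

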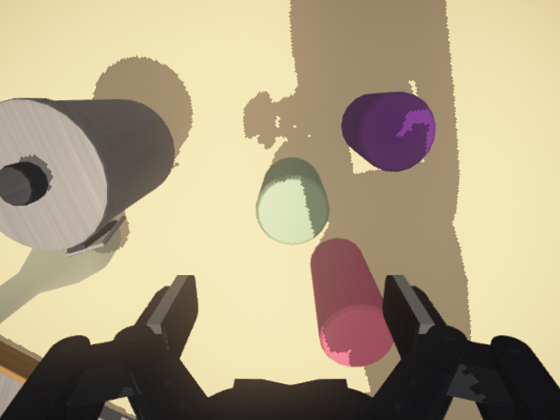

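The short green cup is at (293,200) between the fingers, pink (352,310) and purple (390,130) clear of the finger paths. I descend and grip.

Emit:
move_arm --steps '[1,0.035,0.001,-0.003,0,0,0,1,0.035,0,0,0,0,0,1,0.035,0,0,0,0,0,1,0.025,0,0,0,0,0,1,0.013,0,0,0,0,0]'

```text
time: 9.2
tool_pos: [0.5404, -0.3575, 0.0228]
eef_rot: [-0.639, 0.299, 0.643, 0.298]
contact_force: [-0.4, 0.7, -0.4]
opening: 1.002
```

Emit:
move_arm --steps '[1,0,0,0,0,0,0,-1,0,0,0,0,0,0,-1,0,0,0,0,0,0,-1,0,0,0,0,0,0,-1,0,0,0,0,0,0]' --newtons 50

```text
time: 9.7
tool_pos: [0.5425, -0.3613, 0.0279]
eef_rot: [0.641, -0.3, -0.64, -0.298]
contact_force: [-0.1, 1.0, 6.6]
opening: 0.648
```

Emit:
move_arm --steps '[-1,0,0,0,0,0,0,-1,-0.01,0,0,0,0,0,-1,-0.045,0,0,0,0,0,-1,-0.045,0,0,0,0,0,-1,-0.045,0,0,0,0,0]'

```text
time: 10.2
tool_pos: [0.5408, -0.3594, 0.1718]
eef_rot: [-0.639, 0.3, 0.642, 0.298]
contact_force: [0.9, -1.0, -2.6]
opening: 0.65
```

Emit:
move_arm --steps '[-1,-0.045,0,0,0,0,0,-1,-0.045,0,0,0,0,0,-1,-0.02,0,0,0,0,0,-1,0,0,0,0,0,0,-1,0,0,0,0,0,0]'

```text
time: 10.7
tool_pos: [0.5414, -0.3595, 0.2796]
eef_rot: [-0.64, 0.3, 0.642, 0.298]
contact_force: [-0.1, -0.2, -3.1]
opening: 0.65
```

```bash
python3 - <<'E'
from h import *
M=cur(); o=manip.get_obs(); print(M.round(3),o['opening'],o['time'],o['joints'].round(2))
W=down(.53,-.09,.28,-95); rows(M,W); rows(W,T(TS+.065*AX,-AX,-YH))
E
```

```text
[[-0.004 -0.767 -0.642  0.541]
 [-0.001 -0.642  0.767 -0.359]
 [-1.     0.003  0.002  0.28 ]
 [ 0.     0.     0.     1.   ]] 0.6498957108657053 10.7 [-0.71  0.26  1.39 -0.    1.49  1.74]
6 rows of [-0.0001, -0.0384, 0.0256, -7.51, 0.03, -0.02] total [-0.0006 -0.1643  0.2139] [-45.    0.2  -0.1]
5 rows of [0.0178, -0.0332, -0.0174, -2.32, 6.97, -0.73] total [ 0.0628 -0.175  -0.0901] [-11.6  34.9  -3.6]
```

Emit:
move_arm --steps '[-1,0,-0.0384,0.0256,-7.5,0,0,-1,0,-0.0384,0.0256,-7.5,0,0,-1,0,-0.0384,0.0256,-7.5,0,0,-1,0,-0.0384,0.0256,-7.5,0,0,-1,0,-0.0384,0.0256,-7.5,0,0]'

```text
time: 11.2
tool_pos: [0.5455, -0.1305, 0.2761]
eef_rot: [-0.7, 0.075, 0.706, 0.075]
contact_force: [0.3, 0.3, -1.9]
opening: 0.651
```

Emit:
move_arm --steps '[-1,0,-0.0384,0.0256,-7.5,0,0,-1,0,0,0,0,0,0,-1,0,0,0,0,0,0]'

```text
time: 11.5
tool_pos: [0.5292, -0.0887, 0.2774]
eef_rot: [-0.704, 0.031, 0.709, 0.03]
contact_force: [-0.2, -1.1, -2.3]
opening: 0.644
```

```bash
python3 - <<'E'
from h import *
M=cur(); o=manip.get_obs(); print(M.round(3),o['opening'],o['time'],o['joints'].round(2))
rows(M,T(TS+.065*AX,-AX,-YH),5)
E
```

```text
[[-0.007 -0.087 -0.996  0.529]
 [-0.    -0.996  0.087 -0.089]
 [-1.     0.001  0.007  0.277]
 [ 0.     0.     0.     1.   ]] 0.6442447184528542 11.5 [-0.31 -0.01  1.69 -0.    1.47  1.35]
5 rows of [0.0173, -0.0329, -0.0178, -2.31, 7.05, -0.73] total [ 0.0594 -0.1738 -0.0915] [-11.5  35.3  -3.7]
```

Emit:
move_arm --steps '[-1,0.0173,-0.033,-0.0178,-2.3,7.05,-0.73,-1,0.0173,-0.033,-0.0178,-2.3,7.05,-0.73,-1,0.0173,-0.033,-0.0178,-2.3,7.05,-0.73,-1,0.0173,-0.033,-0.0178,-2.3,7.05,-0.73,-1,0.0173,-0.033,-0.0178,-2.3,7.05,-0.73]'

```text
time: 12.0
tool_pos: [0.6369, 0.0749, 0.2179]
eef_rot: [0.887, 0.052, -0.459, 0.027]
contact_force: [1.1, 0.1, -2.9]
opening: 0.647
```

Emit:
move_arm --steps '[-1,0,0,0,0,0,0,-1,0,0,0,0,0,0]'

```text
time: 12.2
tool_pos: [0.6355, 0.0748, 0.217]
eef_rot: [0.885, 0.052, -0.462, 0.028]
contact_force: [0.0, -0.6, -0.9]
opening: 0.651
```

```bash
python3 - <<'E'
from h import *
M=cur(); o=manip.get_obs(); print(M.round(3),o['opening'],o['time'],o['contact_force'].round(1))
d=M[:3,3]-TS; print('s',d@AX); rows(M,T(TS+.055*AX,-AX,-YH))
hung(M[:3,3],'pics/pre2.png',.08)
E
```

```text
[[ 0.568  0.118 -0.815  0.635]
 [ 0.067 -0.993 -0.097  0.075]
 [-0.82   0.001 -0.572  0.217]
 [ 0.     0.     0.     1.   ]] 0.6507382916358957 12.2 [ 0.  -0.6 -0.9]
s 0.06461222676280665
1 rows of [0.0096, -0.0018, 0.0001, -0.12, 0.12, -0.12] total [ 0.0096 -0.0018  0.0001] [-0.1  0.1 -0.1]
scene 500 s range [-0.0245  0.0532]
top 394 s range [-0.0194  0.0552]
```

View pics/pre2.png

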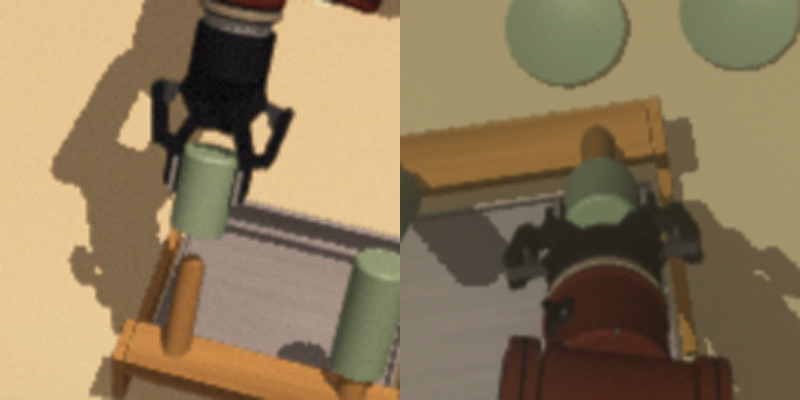

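The cup axis lines up with the short peg, tip at scene crop (192,258). Slide down.

Emit:
move_arm --steps '[-1,0.025,0,0,0,0,0,-1,0.025,0,0,0,0,0,-1,0.025,0,0,0,0,0,-1,0.022,0,0,0,0,0,-1,0,0,0,0,0,0]'

```text
time: 12.8
tool_pos: [0.6921, 0.0803, 0.1375]
eef_rot: [0.885, 0.052, -0.462, 0.027]
contact_force: [-0.6, 0.8, -2.7]
opening: 0.647
```

Emit:
move_arm --steps '[-1,0.004,0,0,0,0,0,-1,0,0,0,0,0,0,-1,0,0,0,0,0,0]'

```text
time: 13.1
tool_pos: [0.695, 0.0818, 0.1388]
eef_rot: [0.887, 0.052, -0.459, 0.028]
contact_force: [0.2, -0.0, -2.1]
opening: 0.644
```

Emit:
move_arm --steps '[-1,0.004,0,0,0,0,0,-1,0,0,0,0,0,0,-1,0,0,0,0,0,0]'

```text
time: 13.4
tool_pos: [0.697, 0.0826, 0.1344]
eef_rot: [0.886, 0.053, -0.459, 0.028]
contact_force: [-0.5, -0.9, -1.5]
opening: 0.649
```

```bash
python3 - <<'E'
from h import *
M=cur(); o=manip.get_obs(); d=M[:3,3]-TS; print(o['time'],o['opening'],o['contact_force'].round(1),'s',(d@AX).round(4),'lat',(d@YH).round(4),'perp',(d@np.cross(YH,AX)).round(4))
E
```

```text
13.4 0.6494632164176651 [-0.5 -0.9 -1.5] s -0.0385 lat -0.0015 perp 0.0035
```

Emit:
move_arm --steps '[-1,0.004,0,0,0,0,0,-1,0,0,0,0,0,0,-1,0,0,0,0,0,0]'

```text
time: 13.7
tool_pos: [0.6993, 0.0828, 0.132]
eef_rot: [0.886, 0.053, -0.459, 0.028]
contact_force: [-10.9, -1.4, 8.2]
opening: 0.646
```

Emit:
move_arm --steps '[-1,0.002,0,0,0,0,0,-1,0,0,0,0,0,0,-1,0,0,0,0,0,0]'

```text
time: 14.0
tool_pos: [0.6996, 0.083, 0.1315]
eef_rot: [0.886, 0.053, -0.46, 0.028]
contact_force: [-32.5, -4.8, 26.5]
opening: 0.647
```

Firm axial contact at s≈-0.042, so the cup is seated. I relieve the load, release and back off.

Emit:
move_arm --steps '[-1,-0.003,0,0,0,0,0,1,0,0,0,0,0,0,1,0,0,0,0,0,0,1,0,0,0,0,0,0,1,-0.015,0,0,0,0,0]'

```text
time: 14.5
tool_pos: [0.6893, 0.0817, 0.1418]
eef_rot: [0.885, 0.053, -0.461, 0.028]
contact_force: [-0.6, 0.5, -0.6]
opening: 1.0
```

Emit:
move_arm --steps '[1,-0.03,0,0,0,0,0,1,-0.045,0,0,0,0,0,1,-0.045,0,0,0,0,0,1,-0.045,0,0,0,0,0,1,0,0,0,0,0,0]'

```text
time: 15.0
tool_pos: [0.5971, 0.0703, 0.2874]
eef_rot: [0.889, 0.052, -0.454, 0.029]
contact_force: [0.3, -0.4, 0.2]
opening: 1.003
```

```bash
python3 - <<'E'
from h import *
M=cur(); o=manip.get_obs(); print(M.round(3),o['time'],o['contact_force'].round(1))
hung(TS,'pics/hung2.png',.08)
fr=np.array([.634,.167,0])-.162*XH; print('tray front',fr)
p=fr-.075*XH; print(p)
W=down(p[0],p[1],.25,-83); rows(M,W)
V=down(p[0],p[1],.022,-83); rows(W,V)
E
```

```text
[[ 0.583  0.119 -0.804  0.597]
 [ 0.067 -0.993 -0.098  0.07 ]
 [-0.81   0.003 -0.586  0.287]
 [ 0.     0.     0.     1.   ]] 15.0 [ 0.3 -0.4  0.2]
scene 466 s range [-0.0696  0.0141]
top 421 s range [-0.027  0.016]
tray front [0.47319036 0.14739749 0.        ]
[0.39874145 0.13832226 0.        ]
5 rows of [-0.007, -0.0183, 0.0384, -0.02, -7.18, -0.05] total [-0.0807 -0.0912  0.1747] [ -0.1 -35.9  -0.2]
6 rows of [0.038, 0.0, -0.0, 0.0, 0.0, 0.0] total [ 0.228  0.    -0.   ] [0. 0. 0.]
```

View pics/hung2.png

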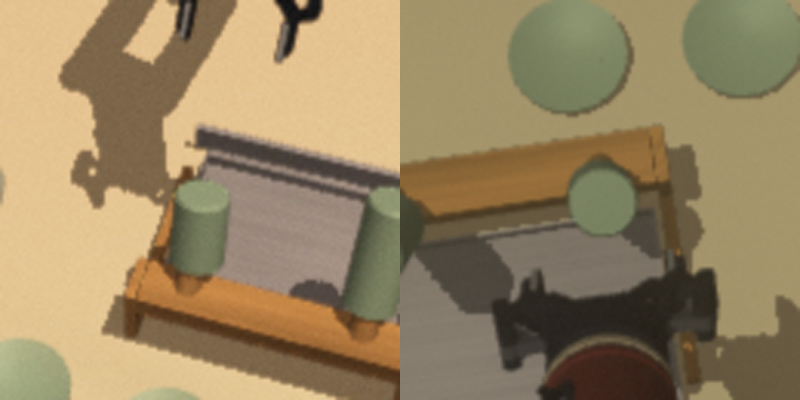

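Both cups hang: short base at scene crop (200,195), tall at (383,205), both over the tray. Now I go in front of the tray with shut fingers.

Emit:
move_arm --steps '[1,-0.007,-0.0183,0.0384,0,-7.18,0,1,-0.007,-0.0183,0.0384,0,-7.18,0,-1,-0.007,-0.0183,0.0384,0,-7.18,0,-1,-0.007,-0.0183,0.0384,0,-7.18,0,-1,-0.007,-0.0183,0.0384,0,-7.18,0]'

```text
time: 15.6
tool_pos: [0.3949, 0.1392, 0.2416]
eef_rot: [-0.698, -0.041, 0.713, -0.043]
contact_force: [0.2, 0.5, -0.7]
opening: 0.516
```

Emit:
move_arm --steps '[-1,0.038,0,0,0,0,0,-1,0.038,0,0,0,0,0,-1,0.038,0,0,0,0,0,-1,0.038,0,0,0,0,0,-1,0.038,0,0,0,0,0]'

```text
time: 16.1
tool_pos: [0.3935, 0.1383, 0.0504]
eef_rot: [-0.7, -0.042, 0.711, -0.043]
contact_force: [0.2, 0.1, 0.2]
opening: 0.001
```

Emit:
move_arm --steps '[-1,0.036,0,0,0,0,0,-1,0,0,0,0,0,0,-1,0,0,0,0,0,0]'

```text
time: 16.4
tool_pos: [0.393, 0.1381, 0.0165]
eef_rot: [-0.7, -0.041, 0.712, -0.043]
contact_force: [-0.4, -0.0, -0.1]
opening: 0.002
```

```bash
python3 - <<'E'
from h import *
M=cur(); o=manip.get_obs(); print(M.round(3),o['opening'],o['time'],o['contact_force'].round(1))
O=np.array([.634,.167,0]); d=M[:3,3]-O; print('f',d@XH,'l',d@YH)
rows(M,down(*(O-.180*XH)[:2],.022,-83.05))
E
```

```text
[[-0.017  0.119 -0.993  0.393]
 [-0.003 -0.993 -0.119  0.138]
 [-1.     0.001  0.017  0.016]
 [ 0.     0.     0.     1.   ]] 0.0015445176740479564 16.4 [-0.4 -0.  -0.1]
f -0.24276121832347133 l 0.0004918915351835686
2 rows of [-0.0032, 0.0002, -0.0313, -0.06, 0.49, -0.03] total [-0.0066  0.0004 -0.0627] [-0.1  1.  -0.1]
```

Emit:
move_arm --steps '[-1,-0.003,0,-0.031,0,0.5,0,-1,-0.003,0,-0.031,0,0.5,0,-1,0,0,-0.01,0,0,0,-1,0,0,-0.01,0,0,0,-1,0,0,0,0,0,0]'

```text
time: 16.9
tool_pos: [0.477, 0.1482, 0.0241]
eef_rot: [0.708, 0.042, -0.703, 0.042]
contact_force: [-1.1, 0.3, 0.5]
opening: -0.003
```

Emit:
move_arm --steps '[-1,0,0,-0.008,0,0,0,-1,0,0,-0.008,0,0,0,-1,0,0,-0.005,0,0,0,-1,0,0,0,0,0,0]'

```text
time: 17.3
tool_pos: [0.4974, 0.1506, 0.0234]
eef_rot: [0.708, 0.042, -0.704, 0.042]
contact_force: [-0.0, 0.3, 0.5]
opening: -0.003
```

```bash
python3 - <<'E'
from h import *
M=cur(); o=manip.get_obs(); print(o['time'],o['contact_force'].round(1),M[:3,3])
O=np.array([.634,.167,0]); d=M[:3,3]-O; print('f',d@XH,'l',d@YH)
E
```

```text
17.3 [-0.   0.3  0.5] [0.49738733 0.15057522 0.02335845]
f -0.1375963088777647 l 0.00022647402668211756
```

Emit:
move_arm --steps '[-1,0,0,-0.004,0,0,0,-1,0,0,0,0,0,0]'

```text
time: 17.5
tool_pos: [0.501, 0.151, 0.0233]
eef_rot: [0.708, 0.042, -0.704, 0.042]
contact_force: [0.5, 0.8, 0.0]
opening: -0.0
```

Emit:
move_arm --steps '[-1,0,0,-0.003,0,0,0,-1,0,0,0,0,0,0]'

```text
time: 17.7
tool_pos: [0.5039, 0.1514, 0.0234]
eef_rot: [0.708, 0.042, -0.704, 0.042]
contact_force: [-1.0, -0.6, 0.4]
opening: 0.002
```

Emit:
move_arm --steps '[-1,0,0,-0.002,0,0,0,-1,0,0,0,0,0,0]'

```text
time: 17.9
tool_pos: [0.5058, 0.1516, 0.0234]
eef_rot: [0.708, 0.042, -0.704, 0.042]
contact_force: [-1.0, 0.0, -0.8]
opening: -0.002
```

Emit:
move_arm --steps '[-1,0,0,-0.003,0,0,0,-1,0,0,0,0,0,0]'

```text
time: 18.1
tool_pos: [0.5064, 0.1517, 0.0229]
eef_rot: [-0.706, -0.042, 0.706, -0.043]
contact_force: [-9.4, -0.9, 7.0]
opening: -0.005
```

```bash
cat >> h.py <<'E'
def tray():
    O=np.array([.634,.167,0])
    for n in('top','scene'):
        p,d=manip.grab_frame(n); X=cloud(p,d,manip.get_calibration(n)); f=(X-O)@XH; l=(X-O)@YH
        m=(abs(l)>.05)&(abs(l)<.14)&(f<-.10)&(f>-.19)&(X[...,2]>.033)&(X[...,2]<.047)
        print(n,m.sum(),np.percentile(f[m],[3,50,97]).round(4))
E
python3 - <<'E'
from h import *
print(manip.get_obs()['contact_force'].round(1)); tray()
E
```

```text
[-9.4 -0.9  7. ]
top 101 [-0.1172 -0.1135 -0.1093]
scene 95 [-0.1183 -0.111  -0.1063]
```

Emit:
move_arm --steps '[-1,0,0,-0.002,0,0,0,-1,0,0,0,0,0,0,-1,0,0,0,0,0,0]'

```text
time: 18.5
tool_pos: [0.5064, 0.1518, 0.0225]
eef_rot: [-0.704, -0.042, 0.707, -0.043]
contact_force: [-15.1, -2.1, 11.2]
opening: -0.002
```

The tray is on its hard stop: no further motion at 15 N. I retreat and do the final check.

Emit:
move_arm --steps '[-1,0,0,0.02,0,0,0,-1,0,0,0.04,0,0,0,-1,-0.03,0,0.03,0,0,0,-1,-0.045,0,0,0,0,0,-1,-0.045,0,0,0,0,0]'

```text
time: 19.0
tool_pos: [0.4192, 0.1414, 0.1437]
eef_rot: [0.707, 0.042, -0.704, 0.042]
contact_force: [2.4, 0.8, 0.6]
opening: -0.002
```

Emit:
move_arm --steps '[-1,-0.045,0,0,0,0,0,-1,0,0,0,0,0,0,-1,0,0,0,0,0,0,-1,0,0,0,0,0,0]'

```text
time: 19.4
tool_pos: [0.4198, 0.1414, 0.1868]
eef_rot: [0.707, 0.042, -0.705, 0.042]
contact_force: [-0.3, 0.0, -0.3]
opening: 0.004
```

```bash
python3 - <<'E'
from h import *
o=manip.get_obs(); print(o['time'],o['tool_pos'],o['contact_force'].round(1))
tray(); hung(TL,'pics/fl.png',.12); hung(TS,'pics/fs.png',.08)
p,d=manip.grab_frame('scene'); cv2.imwrite('pics/final.png',p[120:340,130:430,::-1].repeat(2,0).repeat(2,1))
X=cloud(p,d,manip.get_calibration('scene'))
for nm,c,h in(('vase',(.664,-.191),.156),('can',(.686,-.286),.14),('monk',(.508,.4355),.119),('pink',(.454,-.324),.123),('purple',(.525,-.45),.083)):
    q=X[(np.hypot(X[...,0]-c[0],X[...,1]-c[1])<.05)&(abs(X[...,2]-h)<.008)]; print(nm,len(q),np.median(q,0).round(3))
E
```

```text
19.4 [0.41977618 0.14144946 0.18679207] [-0.3  0.  -0.3]
top 209 [-0.1175 -0.1137 -0.1095]
scene 88 [-0.1187 -0.1126 -0.1068]
scene 711 s range [-0.1079  0.0123]
top 530 s range [-0.0918  0.0156]
scene 466 s range [-0.0687  0.0136]
top 418 s range [-0.0266  0.0157]
vase 48 [ 0.665 -0.191  0.155]
can 68 [ 0.688 -0.285  0.14 ]
monk 66 [0.508 0.435 0.117]
pink 133 [ 0.456 -0.325  0.119]
purple 133 [ 0.524 -0.448  0.08 ]
```

View pics/final.png

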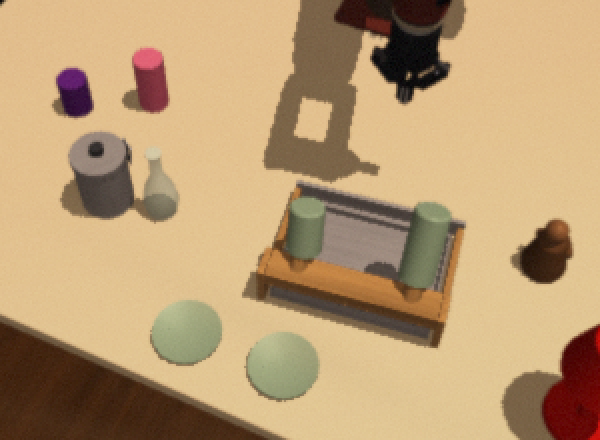

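The final view shows both cups on their pegs (short at (306,228), tall at (427,245)), the tray home at its front edge (380,205), and the bystanders in place.

```bash
python3 -c "
from rig import manip
print(manip.close_job())"
```

```text
the job is handed in; nothing more can be done
None
```

Both celadon cups now hang mouth-down, the tall one on the long peg and the short one on the short peg. After that I slid the drip tray in until it hit its hard stop, and handed the job in at about 20 s of the 72 s allowed.

**Cups:** Each was lowered until I felt contact along the peg, about 10 N for the tall cup and about 42 N for the short one. After release, both read the same before and after the tray push. The outermost point of each base measured 12–16 mm past the nominal tip, against 5 mm expected if perfectly centred. I put the difference down to the cups leaning on their pegs and the roughly 3 mm depth bias seen elsewhere. The tall cup also touched about 6 mm earlier than computed.

**Tray:** It did not move further at 15 N. Its front measured 117–119 mm ahead of the drainer's origin, against 120 mm nominal, which is within calibration error.

**Bystanders:** The vase, monk, canister and the pink and purple look-alikes measured within about 3 mm of their starting positions, and the arm was clear of everything with near-zero force.

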